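# Set the length stop one hole farther out and bring the blank up to it

## Robot

A 6-joint arm with a two-finger parallel gripper is mounted at the origin on the work surface; the furniture and walls round the work are solid. World frame = base frame: x ahead of the robot, y to its left, z up, the work surface at z = 0. Lengths are in m, angles in rad, forces in N, time in s.
With the tool pointing down it reaches from about 0.325 to 0.85 m from the base axis. Payload 4.4 kg.
Tool frame: the origin (TCP) lies on the centre line of the jaws, within the pads' length; the fingertips stand 17 mm ahead of it and the grasp point (between the pads) lies 2 mm behind it (robot.tcp_to_tips is the z of the fingertips in the tool frame, in m); z points along the fingers, y is the line along which they close (so a half turn about z gives the same grasp; the last joint's range is limited). The gripper opens to 94 mm and grips with 3 to 60 N. Pads are 16 mm wide; open, the fingers measure 119 mm over their backs; the gripper's body (75 mm by 177 mm) begins 78 mm behind the grasp point.
Start: joints at [1.073, 0.207, 1.542, -0, 1.393, -0.15], TCP at [0.195, 0.541, 0.222] pointing down, gripper open.
Joint ranges: [-2.73, 2.73], [-0.86, 2.22], [0.23, 2.46], [-1.11, 4.25], [0.08, 2.63], [-2.82, 2.82]. Speed limits (rad/s): [2.79, 2.79, 3.14, 3.14, 3.14, 3.14].

## Interface

Orientations are given as [roll, pitch, yaw] about the fixed x, y, z axes, in that order (R = Rz(yaw) Ry(pitch) Rx(roll)).
In Python, from plant import status, eyes, close_job, boxes_of, silhouettes, tip_of, robot gives the robot as it stands.
- The arm moves only by the shell command python3 -m crank 'ROWS' [FORCE]. ROWS is JSON, a list of rows, each an object with "slide": the shift along the tool's x, y, z in mm, a list of three; "twist": the turn, a rotation vector about the tool's x, y, z in degrees, a list of three; "jaw": the closure, from 0 (fully open) to 1 (shut). A call has 1 to 20 rows; each row is the pose to reach, as a shift and turn from the pose commanded when the call began, along the tool's axes at that moment; what a row does not reach only later rows make up. A row lasts 1/10 s, in which the tool goes at most 50 mm and 8.59 degrees, less where a joint would pass 70% of its speed; a pose out of reach is approached as far as the arm can. A call with a gripper value outside its range is refused whole. The fingers move at their own pace and stop on an object; FORCE is the grip in N (left out, the last holds). Time passes only in rows, so rows that repeat a pose let the fingers close. It gives the time, the measured TCP pose, the force, the opening and the grip force at its end, in the units of the state.
- status.sense(): the state, without advancing time (a new reading comes with each control period).
- eyes.snapshot(name): name is "scene" or "side" or "wrist"; returns a dict with "color" (400x640x3 uint8, red, green, blue), "mtx" (3x3 intrinsics, pixels), "R" (3x3) and "t" (3): a world point X has camera coordinates R X + t. Camera axes: x right, y down, z forward; pixel columns grow to the right and rows downward; lengths in m; the calibration is good to about 2 mm. A picture is of the moment at which its call begins. There is no depth.
- close_job(): hands the job in; it is judged then, once.
Trained networks look in a picture, given as the dict that the camera call returned (one of the last four; its "shot" number tells which), for a name from the list of things; names that differ only in an ending like _2 or _b are one class to them, and where a whole thing is asked for, a point or a joint stands for the part that bears it (a point fixed in the world has none). Each returns a list of dicts, best first, with "score" (0 to 1); they miss things now and then, are a little off and sometimes report something else, mostly with a low value. They report only what shows in the picture. A call takes as long as a camera call. They do not tell look-alikes from the thing itself.
- boxes_of(picture, query): "extent" ([left, top, width, height] in pixels, round what is visible of it).
- silhouettes(picture, query): "mask" (400x640 bool, what is visible of it) and "extent" ([left, top, width, height] in pixels, round what is visible of it).
- tip_of(picture, query): "at" ([column, row] in pixels: a listed point, or the origin of a listed thing).
The state is a dict: "t": time; "joint_pos": joint angles; "qvel": joint speeds; "effort": joint torques, N m; "eef_pos": TCP position; "orientation": TCP orientation; "wrist_force": force on the tool from outside, world axes, zero at the start; "wrist_torque": the same for the moment, N m; "gripper_width": finger opening in m; "gripper_force": force on a finger pad.
Only numpy, scipy, OpenCV 4.12 (cv2) and the standard library are available. Lean on these libraries where they do the work, as an engineer would, in place of code of your own. Each camera call takes 0.05 s, during which the arm holds its last target. There are 200 camera calls.

## Task

Set the length stop one hole farther out: hold its black thumb pad down to free the inner tube, slide the tube out of the parking slot, let the pad up and keep sliding gently until the domed steel button pops up through the next hole (not the one beyond), without forcing the tube against the button. Then gently push the wooden blank along its channel until its end is flush against the stop plate. Leave the stop locked and the other things where they are.

Things in the scene. Friction and masses are not known exactly. Their poses are not given: they have to be found in the camera images.
- jig: Length-stop jig, screwed down: plywood base 400 x 110 x 12 mm (local x -200..200, y -81.5..28.5, top at z = 12). Origin under the base, on the tubes' axis; local x runs along the tubes in the direction the inner tube slides out, z up. The outer tube is 34 mm wide, local x -132..40, top at z = 44.
- tube_mouth (a point): Mouth of the outer tube, at its top edge. The steel strip on top of the tube has a long parking slot, a square hole, and another 28 mm farther on. Set screws let it sit up to 12 mm either way: the slot's end stops the button at joint bar = 5 to 29 mm, the next hole is at 44 to 68, the one beyond at 72 to 96; the exact place is found by feel. At bar = 34 to 38 mm the button is under solid strip.
- channel_mid (a point): Middle of the floor of the open channel (12 mm above the bench) beside the tubes on the jig's -y side. It runs along jig x the whole length of the base, 49.5 mm wide between two aluminium lips whose tops are 22 mm above the bench (4 and 5 mm thick).
- bar (a joint): How far the inner tube is slid out, m; starts at 0 to 0.004 with the button up in the slot; goes along jig +x to 0.1. About 1.5 N slides it, 2 to 3 N with the button rubbing under the strip; with the button up in a hole it stops dead (about 1 mm play each way), which is felt as a sharp rise of force. More than 15 N against the button (or blank) damages it.
- pad_top (a point): Centre of the ridged top of the black thumb pad (42 mm along jig x by 19 mm) as it is when up, 53 mm above the bench; moves along with the inner tube. The stop plate's upright is 29 mm farther along jig +x. Pad and button are one sprung part: 7.5 mm down brings the button just under the strip, 10.5 mm bottoms; 3.5 N starts it, 7 N is full. Let go, the button springs up under any opening.
- plate_face (a point): Point on the inner face (the one that looks to jig -x, towards the pad) of the stop plate's upright, on the tubes' axis, 65 mm above the bench; the upright is 26 mm wide, 12 mm thick, top at 76 mm. Pushing here towards jig +x slides the tube out.
- stop_face (a point): Centre of the same face of the stop plate where it reaches over the channel, 23 mm above the bench; the blank's end comes to rest here. The plate covers the channel width from 12.5 to 54.5 mm above the bench.
- blank_center (a point): Centre of the wooden blank, 45 x 120 x 22 mm (its own y is the 120 mm length, its z up), lying lengthwise in the channel with about 2 mm play each side, its underside 12 mm and top 34 mm above the bench. About 0.2 kg.
- tape_measure_center (a point): Yellow tape measure, 37 x 82 x 65 mm, standing on the bench behind the jig; bystander. Half-way up.
- short_offcut_center (a point): Short wooden offcut 40 x 85 x 30 mm on the bench behind the jig (not the blank); bystander. Centre.
- pencil_center (a point): Red pencil, 163 mm long, on the bench in front of the jig; bystander. Centre.
Mind the look-alikes: they are no part of the job. What is shaped like the part that bears blank_center but pink or yellow is not meant.

How it is judged:
By the outcome, as a careful person would: the job done as asked, in the order asked, and still so for the second after the job is handed in, with the robot touching nothing.
It also fails if it takes over 51 s, if anything falls off the work surface, if the arm or the gripper's body presses on something with over 40 N, if the wrist force passes 120 N, or if a joint passes its speed limit or range.

## Working session

There is one attempt and no reset: what is moved stays moved. The work goes in short steps, Python scripts to look and compute and a shell command to move; the robot and the scene stay as the last step left them, time stands still between calls to the robot, and variables do not carry over. Pictures are saved under pics/ and viewed, at most 11 in all, crops included, and the job is handed in when it is done.

```bash
ls; mkdir -p pics; cat > h.py <<'E'
from plant import status, eyes, boxes_of, silhouettes, tip_of, robot
import numpy as np, cv2
def snap(n,save=None):
    p=eyes.snapshot(n)
    if save: cv2.imwrite('pics/'+save,p['color'][:,:,::-1])
    return p
def ray(p,px):
    d=np.linalg.inv(p['mtx'])@np.array([px[0],px[1],1.]); R=np.array(p['R']);t=np.array(p['t'])
    return -R.T@t, R.T@d
def onz(p,px,z):
    c,d=ray(p,px); return c+d*(z-c[2])/d[2]
E
python3 - <<'E'
from h import *
s=status.sense(); print(s)
Z=dict(tube_mouth=.044,channel_mid=.012,pad_top=.053,plate_face=.065,stop_face=.023,blank_center=.023,tape_measure_center=.032,short_offcut_center=.015,pencil_center=.004)
for n in('scene','side'):
    p=snap(n,n+'1.png')
    for k,z in Z.items():
        for r in tip_of(p,k)[:3]: print(n,k,round(r['score'],2),np.round(r['at']),np.round(onz(p,r['at'],z),4))
E
```

```text
pics
{'t': 0.0, 'joint_pos': array([ 1.07352929e+00,  2.07396524e-01,  1.54293868e+00,  3.76131043e-06,
        1.39350109e+00, -1.50483525e-01]), 'qvel': array([ 0.00028008,  0.00122628,  0.00070983,  0.00057714,  0.00033562,
       -0.00056434]), 'effort': array([ 7.37729824e-04, -3.70869398e+01, -2.81423271e+01,  6.98607950e-02,
        3.61243577e-02, -1.79723297e-04]), 'eef_pos': array([0.19505887, 0.54008955, 0.22131135]), 'orientation': array([-3.13937493e+00, -3.40016380e-04,  2.79480810e+00]), 'wrist_force': array([-0.60693497,  0.29179756, -0.17689483]), 'wrist_torque': array([ 0.00808505, -0.00724494,  0.00408209]), 'gripper_force': 0.0, 'gripper_width': 0.09382041207233785}
scene tube_mouth 0.9 [335. 200.] [ 0.5719 -0.0076  0.044 ]
scene channel_mid 0.75 [316. 211.] [0.5275 0.0261 0.012 ]
scene pad_top 0.7 [341. 204.] [ 0.5525 -0.0459  0.053 ]
scene plate_face 0.79 [345. 200.] [ 0.5599 -0.0534  0.065 ]
scene blank_center 0.75 [412. 217.] [ 0.6717 -0.2076  0.023 ]
scene blank_center 0.72 [298. 202.] [0.5187 0.0917 0.023 ]
scene blank_center 0.63 [220. 221.] [0.2914 0.173  
[... 156 characters left out ...]
0.66 [337. 196.] [ 0.5645 -0.0165  0.044 ]
side channel_mid 0.64 [317. 200.] [0.517  0.0357 0.012 ]
side pad_top 0.79 [342. 203.] [ 0.5547 -0.0579  0.053 ]
side plate_face 0.75 [346. 202.] [ 0.5603 -0.0746  0.065 ]
side stop_face 0.65 [336. 218.] [ 0.5179 -0.0814  0.023 ]
side blank_center 0.95 [304. 191.] [0.4957 0.085  0.023 ]
side blank_center 0.86 [304. 318.] [ 0.2483 -0.3512  0.023 ]
side blank_center 0.69 [271. 159.] [0.4799 0.3161 0.023 ]
side tape_measure_center 0.54 [334. 169.] [0.647  0.1314 0.032 ]
side short_offcut_center 0.52 [359. 186.] [0.6786 0.0185 0.015 ]
side pencil_center 0.68 [340. 205.] [ 0.5765 -0.0188  0.004 ]
side pencil_center 0.47 [287. 196.] [0.4422 0.1133 0.004 ]
```

```bash
python3 -c "
import cv2
a=cv2.imread('pics/scene1.png')[120:280,180:450];b=cv2.imread('pics/side1.png')[120:340,200:470]
cv2.imwrite('pics/a.png',cv2.resize(a,None,fx=2.9,fy=2.9,interpolation=cv2.INTER_CUBIC));cv2.imwrite('pics/b.png',cv2.resize(b,None,fx=2.7,fy=2.7,interpolation=cv2.INTER_CUBIC))"
```

```text
(no output)
```

View pics/a.png

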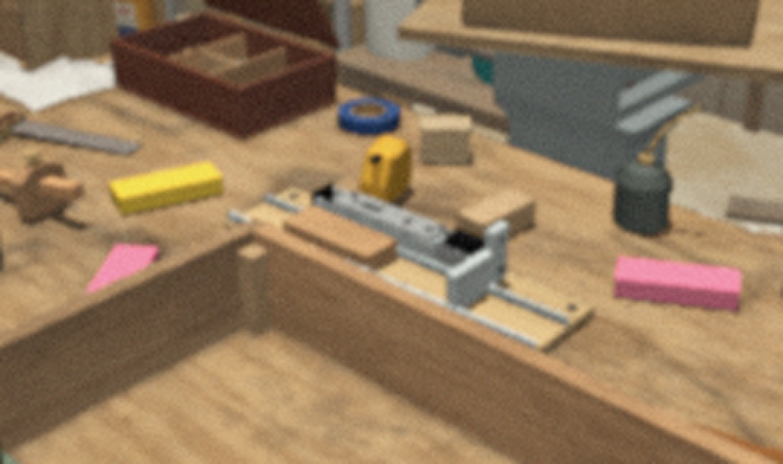

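View pics/b.png

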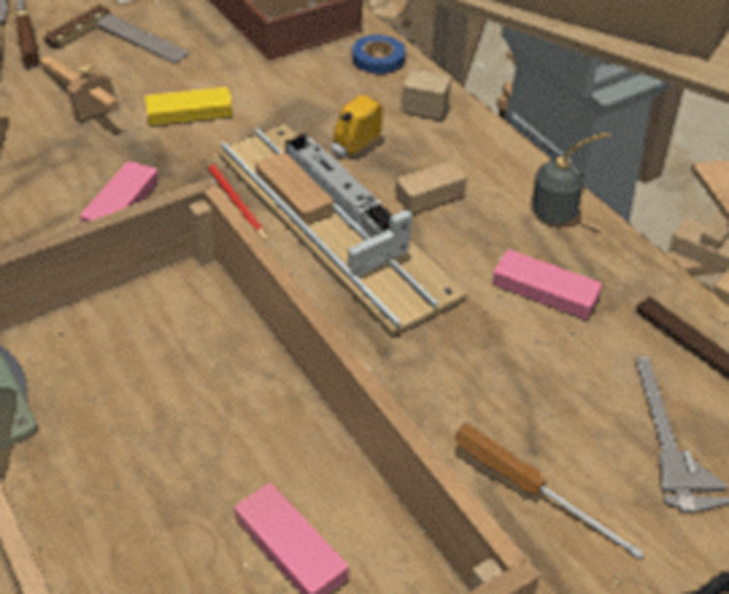

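The blank is the brown bar in the jig: scene (298,202), side (304,191). The look-alikes are:
- Pink: scene (412,217), scene (220,212), side (304,318).
- Yellow: scene (237,185).
- Brown offcut behind the jig: scene (351,196).

The jig runs from upper-left to lower-right, and the pad is at side (342,203).

```bash
python3 - <<'E'
from h import *
p=snap('side');q=snap('scene')
for c in [(398,332),(465,295),(283,125),(220,145)]:
    print(onz(p,(200+c[0]/2.7,120+c[1]/2.7),.012))
# drawer wall top edge & pencil
for c in [(210,190),(530,575)]: print('wall z=.06',onz(p,(200+c[0]/2.7,120+c[1]/2.7),.06))
def tri(a,b):
    A=[];B=[]
    for P,x in((p,a),(q,b)):
        c,d=ray(P,x);d/=np.linalg.norm(d);M=np.eye(3)-np.outer(d,d);A.append(M);B.append(M@c)
    return np.linalg.lstsq(np.vstack(A),np.hstack(B),rcond=None)[0]
for k in('tube_mouth','channel_mid','pad_top','plate_face'):
    print(k,tri(tip_of(p,k)[0]['at'],tip_of(q,k)[0]['at']))
# wall corner top outer: side crop(208,186) scene crop(255,225)
print('wallcorner',tri((200+208/2.7,120+186/2.7),(180+255/2.9,120+225/2.9)))
w=snap('wrist','w1.png');R=np.array(w['R']);print('cam',-R.T@w['t'],R)
E
```

```text
[ 0.49380045 -0.18381399  0.012     ]
[ 0.59424287 -0.17515603  0.012     ]
[0.57460525 0.22226134 0.012     ]
[0.47830183 0.22629482 0.012     ]
wall z=.06 [0.40018708 0.09536672 0.06      ]
wall z=.06 [ 0.40462822 -0.51914911  0.06      ]
tube_mouth [0.58370472 0.01019988 0.03112378]
channel_mid [0.50885676 0.02186975 0.01945052]
pad_top [ 0.5696826  -0.02352935  0.03358456]Traceback (most recent call last):
  File "<stdin>", line 13, in <module>
IndexError: list index out of range
```

```bash
python3 -m crank '[{"slide":[-480,-370,-70],"twist":[0,0,-22.4],"jaw":1},{"slide":[-480,-370,-70],"twist":[0,0,-22.4],"jaw":1},{"slide":[-480,-370,-70],"twist":[0,0,-22.4],"jaw":1},{"slide":[-480,-370,-70],"twist":[0,0,-22.4],"jaw":1},{"slide":[-480,-370,-70],"twist":[0,0,-22.4],"jaw":1},{"slide":[-480,-370,-70],"twist":[0,0,-22.4],"jaw":1},{"slide":[-480,-370,-70],"twist":[0,0,-22.4],"jaw":1},{"slide":[-480,-370,-70],"twist":[0,0,-22.4],"jaw":1},{"slide":[-480,-370,-70],"twist":[0,0,-22.4],"jaw":1},{"slide":[-480,-370,-70],"twist":[0,0,-22.4],"jaw":1},{"slide":[-480,-370,-70],"twist":[0,0,-22.4],"jaw":1},{"slide":[-480,-370,-70],"twist":[0,0,-22.4],"jaw":1},{"slide":[-480,-370,-70],"twist":[0,0,-22.4],"jaw":1},{"slide":[-480,-370,-70],"twist":[0,0,-22.4],"jaw":1},{"slide":[-480,-370,-70],"twist":[0,0,-22.4],"jaw":1},{"slide":[-480,-370,-70],"twist":[0,0,-22.4],"jaw":1}]'
python3 - <<'E'
from h import *
w=snap('wrist','w2.png');R=np.array(w['R']);print('cam',-R.T@w['t'],R.round(3).tolist())
Z=dict(tube_mouth=.044,channel_mid=.012,pad_top=.053,plate_face=.065,stop_face=.023,blank_center=.023,jig=0)
for k,z in Z.items():
    for r in tip_of(w,k)[:2]: print(k,round(r['score'],2),np.round(r['at']),np.round(onz(w,r['at'],z),4))
s=status.sense();print(s['eef_pos'],s['orientation'],s['wrist_force'],s['t'],robot.tcp_to_tips)
E
```

```text
t: 3.1
eef_pos: [0.5201, 0.0313, 0.2921]
orientation: [3.141, -0.001, -3.095]
wrist_force: [0.1, -0.0, -0.5]
gripper_width: 0.0003
gripper_force: 0.0
cam [0.44074176 0.02845877 0.45500193] [[-0.047, 0.999, 0.0], [0.961, 0.045, 0.272], [0.271, 0.013, -0.962]]
tube_mouth 0.78 [288. 198.] [ 0.5614 -0.0053  0.044 ]
channel_mid 0.76 [319. 157.] [0.5142 0.0303 0.012 ]
pad_top 0.93 [265. 199.] [ 0.5614 -0.032   0.053 ]
plate_face 0.81 [238. 203.] [ 0.5647 -0.0617  0.065 ]
stop_face 0.65 [241. 158.] [ 0.5187 -0.0669  0.023 ]
blank_center 0.97 [149. 272.] [ 0.6828 -0.1961  0.023 ]
blank_center 0.96 [564. 142.] [0.4806 0.3332 0.023 ]
jig 0.66 [320. 188.] [0.5588 0.0342 0.    ]
[0.52095771 0.03011297 0.29251649] [ 3.14156711e+00  9.70458626e-05 -3.09669834e+00] [-0.58803666  0.41260012 -0.50975538] 3.5 0.017
```

View pics/w2.png

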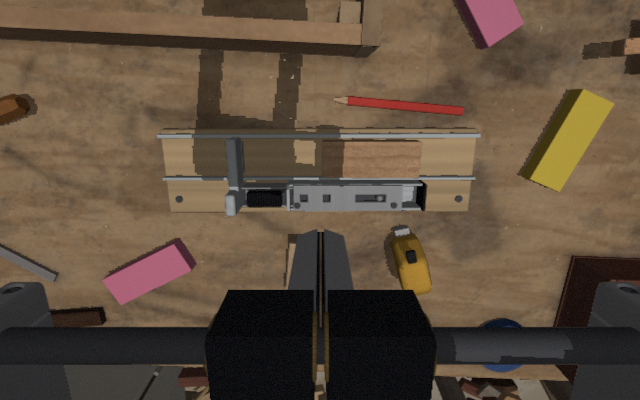

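The jig is clear and nearly level in the picture. Jig +x points image-left. The pad is at (265,199), the plate at about (235,180) and the blank at about (371,158). The strip shows a slot and two square holes near (304,198) and (326,198).

```bash
python3 -c "
import cv2
a=cv2.imread('pics/w2.png')[125:220,210:440]
cv2.imwrite('pics/c.png',cv2.resize(a,None,fx=3.4,fy=3.4,interpolation=cv2.INTER_CUBIC))"
```

```text
(no output)
```

View pics/c.png

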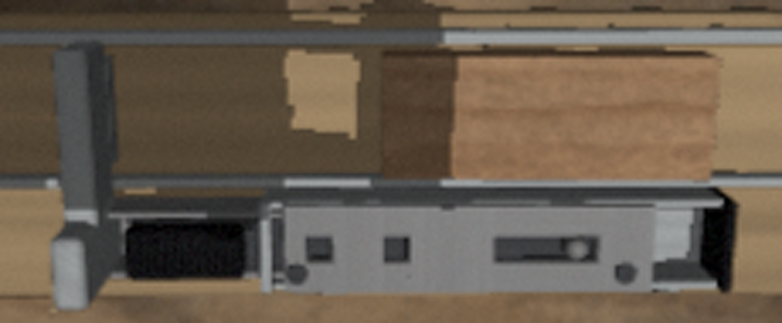

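The button shows at crop x=578, the next hole at 397 and the hole beyond at 319. With 28 mm = 78 px, the next hole is about 65 mm of travel away. I'll go above the pad and check from close up.

```bash
python3 -m crank '[{"slide":[-38,-76,180],"twist":[0,0,0],"jaw":1},{"slide":[-38,-76,180],"twist":[0,0,0],"jaw":1},{"slide":[-38,-76,180],"twist":[0,0,0],"jaw":1},{"slide":[-38,-76,180],"twist":[0,0,0],"jaw":1},{"slide":[-38,-76,180],"twist":[0,0,0],"jaw":1},{"slide":[-38,-76,180],"twist":[0,0,0],"jaw":1},{"slide":[-38,-76,180],"twist":[0,0,0],"jaw":1}]'
python3 - <<'E'
from h import *
w=snap('wrist')
cv2.imwrite('pics/w3.png',w['color'][:,:,::-1])
for k,z in dict(tube_mouth=.044,pad_top=.053,plate_face=.065).items():
    for r in tip_of(w,k)[:2]: print(k,round(r['score'],2),np.round(r['at']),np.round(onz(w,r['at'],z),4))
s=status.sense();T=s['eef_pos'];print(T,s['orientation'],s['t'])
X=np.array(w['R'])@(T-[0,0,.017])+w['t'];x=np.array(w['mtx'])@X;print('tip px',x[:2]/x[2])
E
```

```text
t: 4.2
eef_pos: [0.5641, -0.0444, 0.1152]
orientation: [-3.141, 0.004, -3.097]
wrist_force: [0.4, -0.4, 0.2]
gripper_width: 0.0003
gripper_force: 0.0
tube_mouth 0.93 [373. 214.] [ 0.563 -0.006  0.044]
plate_face 0.6 [294. 224.] [ 0.5652 -0.0609  0.065 ]
[ 0.56392505 -0.04428126  0.11520125] [-3.14034802  0.00471463 -3.09650307] 4.4
tip px [318.71300771 244.01661637]
```

View pics/w3.png

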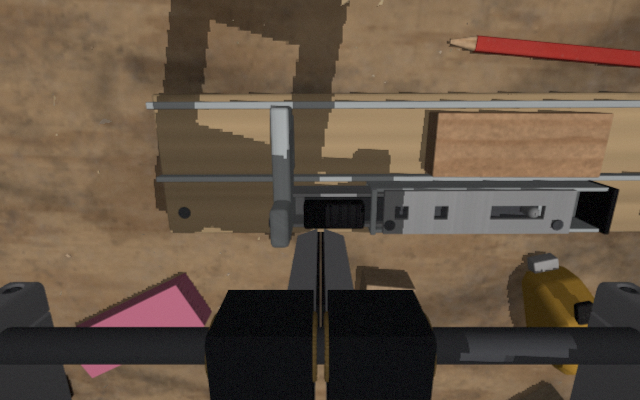

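The tips are over the outer part of the pad (pad at about (334,213)), and the plate face is left of them at about (291,224) with a gap. The lateral line is good, so I press down.

```bash
python3 -m crank '[{"slide":[0,0,25],"twist":[0,0,0],"jaw":1},{"slide":[0,0,41],"twist":[0,0,0],"jaw":1},{"slide":[0,0,43],"twist":[0,0,0],"jaw":1},{"slide":[0,0,45],"twist":[0,0,0],"jaw":1},{"slide":[0,0,47],"twist":[0,0,0],"jaw":1},{"slide":[0,0,49],"twist":[0,0,0],"jaw":1},{"slide":[0,0,49],"twist":[0,0,0],"jaw":1},{"slide":[0,0,49],"twist":[0,0,0],"jaw":1}]'
```

```text
t: 5.2
eef_pos: [0.5628, -0.0446, 0.0641]
orientation: [-3.142, 0.001, -3.097]
wrist_force: [-2.4, 2.0, 5.2]
gripper_width: 0.0008
gripper_force: 2.3
```

```bash
python3 -m crank '[{"slide":[0,0,1.5],"twist":[0,0,0],"jaw":1},{"slide":[0,0,3],"twist":[0,0,0],"jaw":1},{"slide":[0,0,3.5],"twist":[0,0,0],"jaw":1},{"slide":[0,0,3.5],"twist":[0,0,0],"jaw":1}]'; python3 - <<'E'
from h import *
for i in range(3):
    w=snap('wrist');s=status.sense();print(s['eef_pos'],s['wrist_force'],s['wrist_torque'])
cv2.imwrite('pics/w4.png',cv2.resize(w['color'][160:280,240:420,::-1],None,fx=4,fy=4,interpolation=cv2.INTER_CUBIC))
E
```

```text
t: 5.6
eef_pos: [0.5628, -0.0447, 0.0604]
orientation: [-3.141, 0.001, -3.098]
wrist_force: [-2.7, 1.4, 6.3]
gripper_width: 0.0004
gripper_force: 2.9
[ 0.56284387 -0.04468366  0.06042497] [-2.08162101  1.18012102  5.28433787] [0.34923466 0.55064581 0.02917848]
[ 0.56284592 -0.04468077  0.0604315 ] [-1.31678911  1.49212729  5.18834766] [ 0.32561343  0.4788369  -0.0084136 ]
[ 0.5628621  -0.04467611  0.06044647] [-2.96127173  1.4457391   6.46609489] [ 0.27916708  0.53108533 -0.01466551]
```

View pics/w4.png

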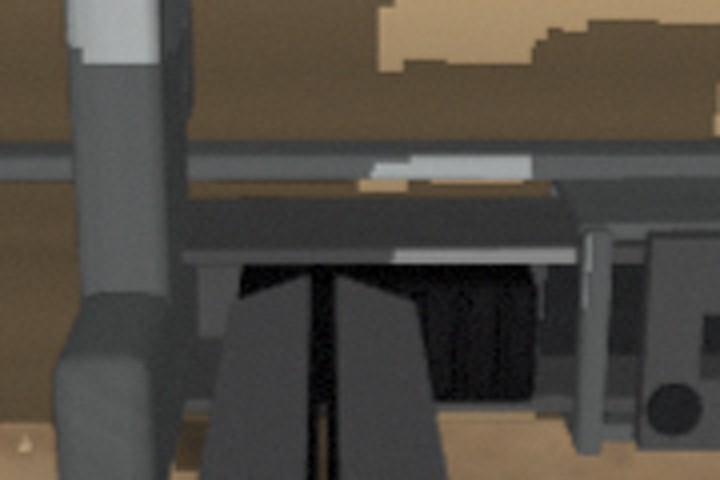

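```bash
python3 -m crank '[{"slide":[0,-2,0],"twist":[0,0,0],"jaw":1},{"slide":[0,-4,0],"twist":[0,0,0],"jaw":1},{"slide":[0,-6,0],"twist":[0,0,0],"jaw":1},{"slide":[0,-8,0],"twist":[0,0,0],"jaw":1},{"slide":[0,-10,0],"twist":[0,0,0],"jaw":1},{"slide":[0,-12,0],"twist":[0,0,0],"jaw":1},{"slide":[0,-14,0],"twist":[0,0,0],"jaw":1},{"slide":[0,-16,0],"twist":[0,0,0],"jaw":1},{"slide":[0,-16,0],"twist":[0,0,0],"jaw":1}]'; python3 - <<'E'
from h import *
w=snap('wrist','w5.png')
for k,z in dict(tube_mouth=.044,plate_face=.065,stop_face=.023).items():
    for r in tip_of(w,k)[:1]: print(k,round(r['score'],2),np.round(r['at']),np.round(onz(w,r['at'],z),4))
print(status.sense()['wrist_force'])
E
```

```text
t: 6.65
eef_pos: [0.5636, -0.0611, 0.0605]
orientation: [-3.141, 0.001, -3.098]
wrist_force: [-2.1, 1.2, 5.4]
gripper_width: 0.0002
gripper_force: 2.9
tube_mouth 0.96 [413. 244.] [ 0.5611 -0.0083  0.044 ]
plate_face 0.92 [280. 261.] [ 0.5639 -0.08    0.065 ]
stop_face 0.57 [284. 158.] [ 0.5191 -0.0832  0.023 ]
[-2.8383876   0.54953097  6.1186889 ]
```

```bash
python3 -m crank '[{"slide":[0,-2,0],"twist":[0,0,0],"jaw":1},{"slide":[0,-4,0],"twist":[0,0,0],"jaw":1},{"slide":[0,-6,0],"twist":[0,0,0],"jaw":1},{"slide":[0,-8,0],"twist":[0,0,0],"jaw":1},{"slide":[0,-10,0],"twist":[0,0,0],"jaw":1},{"slide":[0,-12,0],"twist":[0,0,0],"jaw":1},{"slide":[0,-14,0],"twist":[0,0,0],"jaw":1},{"slide":[0,-16,0],"twist":[0,0,0],"jaw":1},{"slide":[0,-18,0],"twist":[0,0,0],"jaw":1},{"slide":[0,-18,0],"twist":[0,0,0],"jaw":1}]'; python3 - <<'E'
from h import *
w=snap('wrist')
for k,z in dict(tube_mouth=.044,plate_face=.065,stop_face=.023).items():
    for r in tip_of(w,k)[:1]: print(k,round(r['score'],2),np.round(r['at']),np.round(onz(w,r['at'],z),4))
print(status.sense()['wrist_force'])
cv2.imwrite('pics/w6.png',cv2.resize(w['color'][170:320,240:540,::-1],None,fx=2.6,fy=2.6,interpolation=cv2.INTER_CUBIC))
E
```

```text
t: 7.85
eef_pos: [0.5645, -0.0791, 0.0606]
orientation: [-3.141, 0.001, -3.098]
wrist_force: [-2.2, 0.7, 6.7]
gripper_width: 0.0005
gripper_force: 2.9
tube_mouth 0.69 [447. 246.] [ 0.5621 -0.0075  0.044 ]
plate_face 0.73 [286. 156.] [ 0.5118 -0.0963  0.065 ]
stop_face 0.61 [283. 157.] [ 0.5193 -0.1019  0.023 ]
[-1.98396074 -0.17018658  6.29505034]
```

View pics/w6.png

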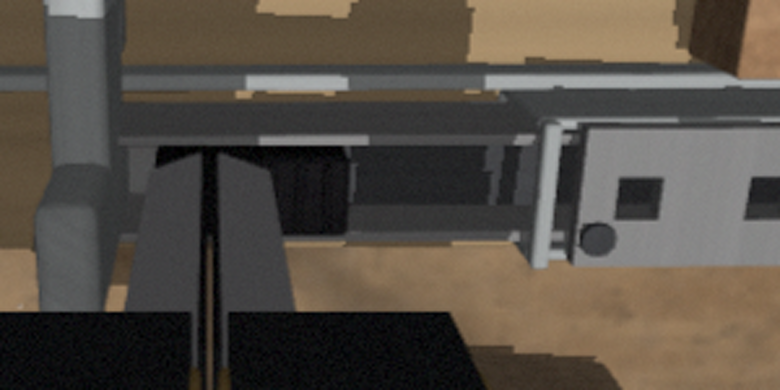

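The tube is out about 34 mm with the pad still held. I lift off the pad, then approach the plate face.

```bash
python3 -m crank '[{"slide":[0,0,-4],"twist":[0,0,0],"jaw":1},{"slide":[0,0,-8],"twist":[0,0,0],"jaw":1},{"slide":[0,0,-12],"twist":[0,0,0],"jaw":1},{"slide":[0,0,-16],"twist":[0,0,0],"jaw":1},{"slide":[0,-2,-16],"twist":[0,0,0],"jaw":1},{"slide":[0,-4,-16],"twist":[0,0,0],"jaw":1},{"slide":[0,-6,-16],"twist":[0,0,0],"jaw":1},{"slide":[0,-8,-16],"twist":[0,0,0],"jaw":1},{"slide":[0,-10,-16],"twist":[0,0,0],"jaw":1},{"slide":[0,-12,-16],"twist":[0,0,0],"jaw":1},{"slide":[0,-14,-16],"twist":[0,0,0],"jaw":1},{"slide":[0,-14,-16],"twist":[0,0,0],"jaw":1}]'; python3 - <<'E'
from h import *
w=snap('wrist','w7.png')
for k,z in dict(tube_mouth=.044,plate_face=.065,stop_face=.023).items():
    for r in tip_of(w,k)[:1]: print(k,round(r['score'],2),np.round(r['at']),np.round(onz(w,r['at'],z),4))
for i in range(3): snap('wrist'); print(status.sense()['wrist_force'])
E
```

```text
t: 9.25
eef_pos: [0.5644, -0.092, 0.0757]
orientation: [3.141, -0.0, -3.097]
wrist_force: [-0.4, 3.3, 1.0]
gripper_width: 0.0002
gripper_force: 1.5
tube_mouth 0.58 [459. 236.] [ 0.5613 -0.0076  0.044 ]
plate_face 0.71 [302. 254.] [ 0.5677 -0.1007  0.065 ]
stop_face 0.62 [297. 155.] [ 0.5205 -0.1072  0.023 ]
[-0.15336079  2.99670208 -0.6809684 ]
[ 0.06718869  3.5806885  -0.54435217]
[ 0.7164531   3.28458721 -1.12791267]
```

```bash
python3 -m crank '[{"slide":[0,-1.5,0],"twist":[0,0,0],"jaw":1},{"slide":[0,-3,0],"twist":[0,0,0],"jaw":1},{"slide":[0,-4.5,0],"twist":[0,0,0],"jaw":1},{"slide":[0,-6,0],"twist":[0,0,0],"jaw":1},{"slide":[0,-7.5,0],"twist":[0,0,0],"jaw":1},{"slide":[0,-9,0],"twist":[0,0,0],"jaw":1},{"slide":[0,-10.5,0],"twist":[0,0,0],"jaw":1},{"slide":[0,-12,0],"twist":[0,0,0],"jaw":1},{"slide":[0,-13,0],"twist":[0,0,0],"jaw":1},{"slide":[0,-14,0],"twist":[0,0,0],"jaw":1},{"slide":[0,-15,0],"twist":[0,0,0],"jaw":1},{"slide":[0,-16,0],"twist":[0,0,0],"jaw":1}]'; python3 - <<'E'
from h import *
w=snap('wrist','w8.png')
for k,z in dict(tube_mouth=.044,pad_top=.053,plate_face=.065,stop_face=.023).items():
    for r in tip_of(w,k)[:1]: print(k,round(r['score'],2),np.round(r['at']),np.round(onz(w,r['at'],z),4))
s=status.sense();print(s['eef_pos'],s['wrist_force'])
E
```

```text
t: 10.8
eef_pos: [0.5651, -0.1083, 0.0757]
orientation: [3.141, -0.0, -3.097]
wrist_force: [0.6, 5.2, -1.6]
gripper_width: 0.0006
gripper_force: 2.4
tube_mouth 0.78 [488. 235.] [ 0.5612 -0.0065  0.044 ]
pad_top 0.77 [351. 241.] [ 0.5645 -0.0895  0.053 ]
plate_face 0.98 [298. 254.] [ 0.5684 -0.1196  0.065 ]
stop_face 0.88 [298. 153.] [ 0.5197 -0.123   0.023 ]
[ 0.56513597 -0.10884628  0.0757945 ] [ 0.76340151  1.68251571 -2.18373299]
```

```bash
python3 -m crank '[{"slide":[0,-1,0],"twist":[0,0,0],"jaw":1},{"slide":[0,-2,0],"twist":[0,0,0],"jaw":1},{"slide":[0,-3,0],"twist":[0,0,0],"jaw":1},{"slide":[0,-3.5,0],"twist":[0,0,0],"jaw":1}]'
```

```text
t: 11.45
eef_pos: [0.5653, -0.1122, 0.0758]
orientation: [-3.141, -0.0, -3.097]
wrist_force: [0.5, 3.1, -1.3]
gripper_width: 0.0002
gripper_force: 1.8
```

```bash
python3 -m crank '[{"slide":[0,-0.7,0],"twist":[0,0,0],"jaw":1},{"slide":[0,-1.4,0],"twist":[0,0,0],"jaw":1},{"slide":[0,-1.4,0],"twist":[0,0,0],"jaw":1}]'
```

```text
t: 11.75
eef_pos: [0.5662, -0.1149, 0.0768]
orientation: [-3.139, 0.002, -3.098]
wrist_force: [-0.1, 0.1, 0.0]
gripper_width: 0.0006
gripper_force: 0.0
```

```bash
python3 -m crank '[{"slide":[0,-0.7,0],"twist":[0,0,0],"jaw":1},{"slide":[0,-1.2,0],"twist":[0,0,0],"jaw":1},{"slide":[0,-1.2,0],"twist":[0,0,0],"jaw":1}]'; python3 - <<'E'
from h import *
w=snap('wrist','w9.png')
for k,z in dict(tube_mouth=.044,pad_top=.053,plate_face=.065,stop_face=.023).items():
    for r in tip_of(w,k)[:1]: print(k,round(r['score'],2),np.round(r['at']),np.round(onz(w,r['at'],z),4))
s=status.sense();print(s['eef_pos'],s['wrist_force'])
cv2.imwrite('pics/w9c.png',cv2.resize(w['color'][170:290,280:600,::-1],None,fx=2.5,fy=2.5,interpolation=cv2.INTER_CUBIC))
E
```

```text
t: 12.05
eef_pos: [0.5658, -0.1151, 0.0763]
orientation: [-3.141, 0.001, -3.098]
wrist_force: [0.0, 0.2, -0.6]
gripper_width: 0.0006
gripper_force: 0.0
tube_mouth 0.69 [500. 236.] [ 0.562  -0.0062  0.044 ]
pad_top 0.7 [351. 244.] [ 0.5671 -0.0961  0.053 ]
plate_face 0.83 [296. 250.] [ 0.5671 -0.1275  0.065 ]
stop_face 0.9 [296. 154.] [ 0.5212 -0.1313  0.023 ]
[ 0.56556155 -0.11464876  0.075976  ] [-0.76172606 -0.51304804 -0.05693144]
```

View pics/w9c.png

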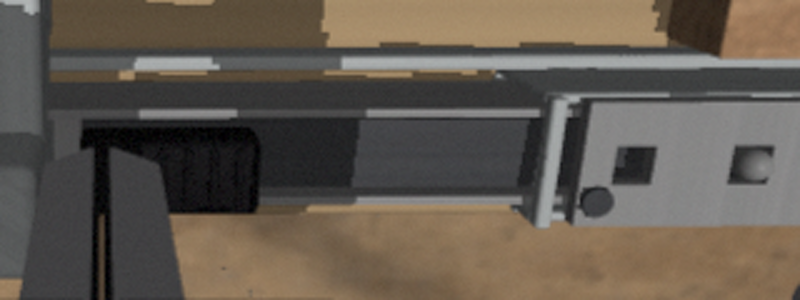

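The domed button now shows bright in the next hole (crop (752,163)), and the force has dropped to zero. I confirm with a very gentle nudge.

```bash
python3 -m crank '[{"slide":[0,-0.7,0],"twist":[0,0,0],"jaw":1},{"slide":[0,-1.4,0],"twist":[0,0,0],"jaw":1},{"slide":[0,-1.4,0],"twist":[0,0,0],"jaw":1}]'
```

```text
t: 12.6
eef_pos: [0.5656, -0.116, 0.0759]
orientation: [3.141, 0.0, -3.098]
wrist_force: [0.3, 0.7, 0.1]
gripper_width: 0.0005
gripper_force: 0.2
```

```bash
python3 -m crank '[{"slide":[0,-0.6,0],"twist":[0,0,0],"jaw":1},{"slide":[0,-1.2,0],"twist":[0,0,0],"jaw":1},{"slide":[0,-1.2,0],"twist":[0,0,0],"jaw":1}]'
```

```text
t: 12.9
eef_pos: [0.5656, -0.1171, 0.0759]
orientation: [3.141, -0.0, -3.097]
wrist_force: [-0.2, 2.3, 0.6]
gripper_width: 0.0004
gripper_force: 0.8
```

```bash
python3 -m crank '[{"slide":[0,-0.8,0],"twist":[0,0,0],"jaw":1},{"slide":[0,-0.8,0],"twist":[0,0,0],"jaw":1}]'
```

```text
t: 13.1
eef_pos: [0.5656, -0.1178, 0.0759]
orientation: [3.141, -0.0, -3.098]
wrist_force: [-0.1, 2.0, 0.9]
gripper_width: 0.0001
gripper_force: 1.1
```

```bash
python3 -m crank '[{"slide":[0,-0.8,0],"twist":[0,0,0],"jaw":1},{"slide":[0,-0.8,0],"twist":[0,0,0],"jaw":1}]'
```

```text
t: 13.3
eef_pos: [0.5657, -0.118, 0.0759]
orientation: [3.14, -0.0, -3.098]
wrist_force: [0.4, 5.2, 0.8]
gripper_width: 0.0004
gripper_force: 2.5
```

The force rises sharply at 5 N, so the stop is locked. I back off and lift, then find the blank's rear end.

```bash
python3 -m crank '[{"slide":[0,4,0],"twist":[0,0,0],"jaw":1},{"slide":[0,8,-10],"twist":[0,0,0],"jaw":1},{"slide":[0,15,-50],"twist":[0,0,0],"jaw":1},{"slide":[20,60,-60],"twist":[0,0,0],"jaw":1},{"slide":[40,110,-60],"twist":[0,0,0],"jaw":1},{"slide":[46,160,-60],"twist":[0,0,0],"jaw":1},{"slide":[46,160,-60],"twist":[0,0,0],"jaw":1},{"slide":[46,160,-60],"twist":[0,0,0],"jaw":1}]'; python3 - <<'E'
from h import *
w=snap('wrist','w10.png')
for k,z in dict(blank_center=.023,channel_mid=.012,stop_face=.023).items():
    for r in tip_of(w,k)[:3]: print(k,round(r['score'],2),np.round(r['at']),np.round(onz(w,r['at'],z),4))
for r in boxes_of(w,'blank_center'):
    e=r['extent'];print(r['score'],e,onz(w,(e[0]+e[2],e[1]+e[3]/2),.034),onz(w,(e[0],e[1]+e[3]/2),.034))
E
```

```text
t: 14.1
eef_pos: [0.5129, 0.0397, 0.1368]
orientation: [-3.14, 0.002, -3.094]
wrist_force: [0.8, 0.1, 0.0]
gripper_width: 0.0003
gripper_force: 0.0
blank_center 0.97 [386. 194.] [0.5082 0.0944 0.023 ]
blank_center 0.58 [ 66. 352.] [ 0.6788 -0.1935  0.023 ]
channel_mid 0.76 [308. 197.] [0.517  0.0302 0.012 ]
stop_face 0.66 [110. 196.] [ 0.521  -0.1332  0.023 ]
0.8 [608.2, 171.8, 31.8, 59.1] [0.50148218 0.29488104 0.034     ] [0.50270262 0.26962465 0.034     ]
0.68 [540.6, 0.0, 74.9, 33.7] [0.37071936 0.23811102 0.034     ] [0.37316847 0.18642242 0.034     ]
0.67 [312.4, 168.2, 153.5, 59.8] [0.50548686 0.15605774 0.034     ] [0.51137544 0.03414883 0.034     ]
0.63 [65.8, 307.9, 62.1, 70.9] [ 0.65626476 -0.12687769  0.034     ] [ 0.65903359 -0.18307899  0.034     ]
```

View pics/w10.png

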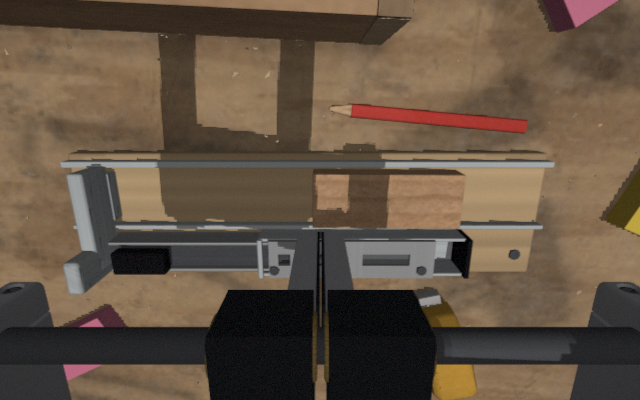

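The blank lies at (312–463, 170–228) and its rear end is clear. The stop is far left, with the channel free in between.

```bash
python3 -m crank '[{"slide":[1,45,0],"twist":[0,0,0],"jaw":1},{"slide":[1,90,0],"twist":[0,0,0],"jaw":1},{"slide":[1,135,0],"twist":[0,0,0],"jaw":1},{"slide":[1,147,0],"twist":[0,0,0],"jaw":1},{"slide":[1,147,40],"twist":[0,0,0],"jaw":1},{"slide":[1,147,70],"twist":[0,0,0],"jaw":1},{"slide":[1,147,90],"twist":[0,0,0],"jaw":1},{"slide":[1,147,102],"twist":[0,0,0],"jaw":1},{"slide":[1,147,102],"twist":[0,0,0],"jaw":1}]'; python3 - <<'E'
from h import *
w=snap('wrist')
s=status.sense();print(s['eef_pos'],s['wrist_force'])
cv2.imwrite('pics/w11.png',cv2.resize(w['color'][150:280,60:420,::-1],None,fx=2.2,fy=2.2,interpolation=cv2.INTER_CUBIC))
for r in tip_of(w,'blank_center')[:3]:print(r['score'],onz(w,r['at'],.023))
E
```

```text
t: 15.25
eef_pos: [0.5041, 0.1844, 0.0321]
orientation: [-3.141, -0.004, -3.099]
wrist_force: [-1.0, 0.2, -0.1]
gripper_width: 0.0004
gripper_force: 0.0
[0.50527148 0.18484819 0.03352203] [-0.27052607 -0.58343286 -0.34649074]
0.88 [0.51132604 0.09333021 0.023     ]
0.8 [0.47730674 0.3308229  0.023     ]
```

View pics/w11.png

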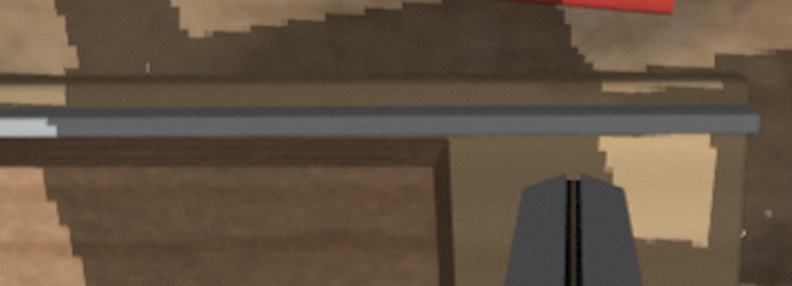

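```bash
python3 -m crank '[{"slide":[0,-8,0],"twist":[0,0,0],"jaw":1},{"slide":[0,-14,0],"twist":[0,0,0],"jaw":1},{"slide":[0,-17,0],"twist":[0,0,0],"jaw":1},{"slide":[0,-20,0],"twist":[0,0,0],"jaw":1},{"slide":[0,-23,0],"twist":[0,0,0],"jaw":1},{"slide":[0,-27,0],"twist":[0,0,0],"jaw":1},{"slide":[0,-32,0],"twist":[0,0,0],"jaw":1},{"slide":[0,-38,0],"twist":[0,0,0],"jaw":1},{"slide":[0,-44,0],"twist":[0,0,0],"jaw":1},{"slide":[0,-50,0],"twist":[0,0,0],"jaw":1},{"slide":[0,-56,0],"twist":[0,0,0],"jaw":1},{"slide":[0,-62,0],"twist":[0,0,0],"jaw":1},{"slide":[0,-68,0],"twist":[0,0,0],"jaw":1},{"slide":[0,-74,0],"twist":[0,0,0],"jaw":1},{"slide":[0,-80,0],"twist":[0,0,0],"jaw":1},{"slide":[0,-86,0],"twist":[0,0,0],"jaw":1},{"slide":[0,-92,0],"twist":[0,0,0],"jaw":1},{"slide":[0,-98,0],"twist":[0,0,0],"jaw":1},{"slide":[0,-104,0],"twist":[0,0,0],"jaw":1},{"slide":[0,-110,0],"twist":[0,0,0],"jaw":1}]'; python3 - <<'E'
from h import *
w=snap('wrist','w12.png')
s=status.sense();print(s['eef_pos'],s['wrist_force'])
for r in tip_of(w,'blank_center')[:3]:print(r['score'],onz(w,r['at'],.023))
for r in tip_of(w,'stop_face')[:1]:print(r['score'],onz(w,r['at'],.023))
E
```

```text
t: 17.35
eef_pos: [0.51, 0.0754, 0.0339]
orientation: [-3.142, -0.0, -3.097]
wrist_force: [0.5, 3.5, 2.2]
gripper_width: 0.0003
gripper_force: 1.4
[0.51009098 0.07448058 0.03387405] [ 0.80685161 -0.04981281  0.79462816]
0.78 [0.51524483 0.00366363 0.023     ]
0.69 [0.44440065 0.11975218 0.023     ]
0.49 [ 0.58060405 -0.01904471  0.023     ]
```

```bash
python3 -m crank '[{"slide":[0,-3,0],"twist":[0,0,0],"jaw":1},{"slide":[0,-7,0],"twist":[0,0,0],"jaw":1},{"slide":[0,-12,0],"twist":[0,0,0],"jaw":1},{"slide":[0,-17,0],"twist":[0,0,0],"jaw":1},{"slide":[0,-22,0],"twist":[0,0,0],"jaw":1},{"slide":[0,-27,0],"twist":[0,0,0],"jaw":1},{"slide":[0,-32,0],"twist":[0,0,0],"jaw":1},{"slide":[0,-37,0],"twist":[0,0,0],"jaw":1},{"slide":[0,-42,0],"twist":[0,0,0],"jaw":1},{"slide":[0,-47,0],"twist":[0,0,0],"jaw":1},{"slide":[0,-52,0],"twist":[0,0,0],"jaw":1},{"slide":[0,-56,0],"twist":[0,0,0],"jaw":1},{"slide":[0,-59,0],"twist":[0,0,0],"jaw":1},{"slide":[0,-61,0],"twist":[0,0,0],"jaw":1},{"slide":[0,-62,0],"twist":[0,0,0],"jaw":1}]'; python3 - <<'E'
from h import *
w=snap('wrist','w13.png')
s=status.sense();print(s['eef_pos'],s['wrist_force'])
for k in('blank_center','stop_face'):
  for r in tip_of(w,k)[:1]:print(k,r['score'],onz(w,r['at'],.023))
E
```

```text
t: 19.0
eef_pos: [0.5128, 0.0138, 0.034]
orientation: [3.142, 0.0, -3.098]
wrist_force: [-0.2, 1.1, -0.2]
gripper_width: 0.0005
gripper_force: 0.6
[0.51282469 0.01374862 0.03397881] [ 0.38102603  0.29619758 -0.26184625]
blank_center 0.82 [ 0.51842459 -0.05926379  0.023     ]
stop_face 0.64 [ 0.52128701 -0.13288153  0.023     ]
```

```bash
python3 -m crank '[{"slide":[0,-2,0],"twist":[0,0,0],"jaw":1},{"slide":[0,-4,0],"twist":[0,0,0],"jaw":1},{"slide":[0,-6,0],"twist":[0,0,0],"jaw":1},{"slide":[0,-8,0],"twist":[0,0,0],"jaw":1},{"slide":[0,-9,0],"twist":[0,0,0],"jaw":1},{"slide":[0,-10,0],"twist":[0,0,0],"jaw":1},{"slide":[0,-10,0],"twist":[0,0,0],"jaw":1}]'
```

```text
t: 19.85
eef_pos: [0.5134, 0.0038, 0.0341]
orientation: [-3.141, 0.0, -3.097]
wrist_force: [0.2, 2.3, 1.7]
gripper_width: 0.0005
gripper_force: 0.8
```

```bash
python3 -m crank '[{"slide":[0,-0.7,0],"twist":[0,0,0],"jaw":1},{"slide":[0,-1.4,0],"twist":[0,0,0],"jaw":1},{"slide":[0,-1.4,0],"twist":[0,0,0],"jaw":1}]'
```

```text
t: 20.15
eef_pos: [0.5134, 0.0026, 0.0341]
orientation: [3.142, 0.0, -3.098]
wrist_force: [0.4, 2.8, 2.9]
gripper_width: 0.0006
gripper_force: 1.2
```

```bash
python3 -m crank '[{"slide":[0,-0.7,0],"twist":[0,0,0],"jaw":1},{"slide":[0,-1.2,0],"twist":[0,0,0],"jaw":1},{"slide":[0,-1.2,0],"twist":[0,0,0],"jaw":1}]'
```

```text
t: 20.45
eef_pos: [0.5135, 0.0014, 0.034]
orientation: [3.142, 0.0, -3.097]
wrist_force: [0.2, 2.5, 3.3]
gripper_width: 0.0006
gripper_force: 1.4
```

```bash
python3 -m crank '[{"slide":[0,-0.7,0],"twist":[0,0,0],"jaw":1},{"slide":[0,-1.2,0],"twist":[0,0,0],"jaw":1},{"slide":[0,-1.2,0],"twist":[0,0,0],"jaw":1}]'; python3 - <<'E'
from h import *
w=snap('wrist','w14.png')
for k in('blank_center','stop_face'):
  for r in tip_of(w,k)[:1]:print(k,r['score'],onz(w,r['at'],.023))
E
```

```text
t: 20.75
eef_pos: [0.5134, 0.0001, 0.0339]
orientation: [-3.142, 0.0, -3.097]
wrist_force: [0.3, 2.2, 2.7]
gripper_width: 0.0005
gripper_force: 1.4
stop_face 0.82 [ 0.52128852 -0.13262943  0.023     ]
```

```bash
python3 -m crank '[{"slide":[0,-0.7,0],"twist":[0,0,0],"jaw":1},{"slide":[0,-1.2,0],"twist":[0,0,0],"jaw":1},{"slide":[0,-1.2,0],"twist":[0,0,0],"jaw":1}]'
```

```text
t: 21.2
eef_pos: [0.5134, -0.0002, 0.034]
orientation: [3.14, -0.0, -3.098]
wrist_force: [0.2, 6.2, 2.6]
gripper_width: 0.0005
gripper_force: 2.8
```

```bash
python3 -m crank '[{"slide":[0,-0.6,0],"twist":[0,0,0],"jaw":1},{"slide":[0,-1,0],"twist":[0,0,0],"jaw":1},{"slide":[0,-1,0],"twist":[0,0,0],"jaw":1}]'
```

```text
t: 21.5
eef_pos: [0.5133, -0.0004, 0.034]
orientation: [3.139, -0.0, -3.098]
wrist_force: [0.4, 8.4, 4.2]
gripper_width: 0.0004
gripper_force: 4.0
```

The blank is firm against the stop at 8 N. I retreat and check.

```bash
python3 -m crank '[{"slide":[0,3,0],"twist":[0,0,0],"jaw":1},{"slide":[0,10,0],"twist":[0,0,0],"jaw":1},{"slide":[0,15,-30],"twist":[0,0,0],"jaw":1},{"slide":[0,15,-80],"twist":[0,0,0],"jaw":1},{"slide":[0,-10,-130],"twist":[0,0,0],"jaw":1},{"slide":[0,-40,-150],"twist":[0,0,0],"jaw":1},{"slide":[0,-60,-150],"twist":[0,0,0],"jaw":1},{"slide":[0,-60,-150],"twist":[0,0,0],"jaw":1},{"slide":[0,-60,-150],"twist":[0,0,0],"jaw":1}]'; python3 - <<'E'
from h import *
w=snap('wrist')
cv2.imwrite('pics/w15.png',cv2.resize(w['color'][120:280,180:500,::-1],None,fx=2.5,fy=2.5,interpolation=cv2.INTER_CUBIC))
print(status.sense()['eef_pos'],status.sense()['wrist_force'])
E
```

```text
t: 22.4
eef_pos: [0.5154, -0.062, 0.1832]
orientation: [3.141, -0.002, -3.099]
wrist_force: [-0.2, -0.2, 0.1]
gripper_width: 0.0004
gripper_force: 0.0
[ 0.51516676 -0.06135671  0.18276834] [-0.26734856  0.77813134 -0.46753698]
```

View pics/w15.png

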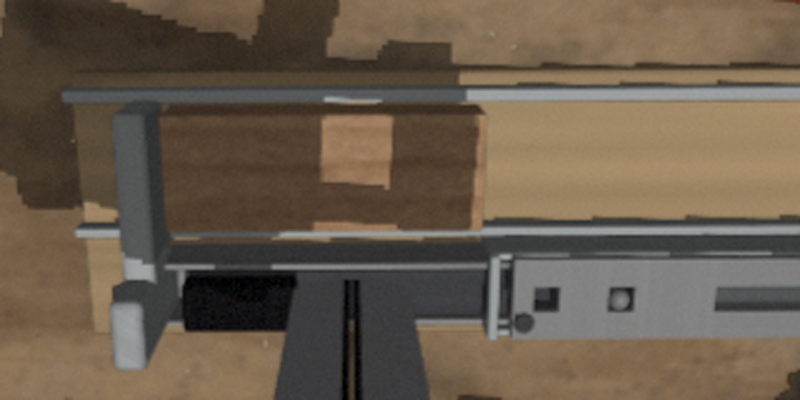

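The button is up in the next hole (crop (621,299)), the hole beyond (546,299) is empty, and the blank's end meets the stop plate at about x=160. I'm handing in.

```bash
python3 -c "
from plant import close_job
print(close_job())"
```

```text
the job is handed in; nothing more can be done
None
```

The stop is locked one hole farther out and the blank is flush against the stop plate, with push forces read between moves at or below about 8 N; the job was handed in at about 22 s.

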